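Click the test fixture's lever with the insulating rod and hold it

TASK

Draw the insulating rod out of the tool block and, with the rod, push the contact-test fixture's ratchet lever round from its rest by exactly four clicks, then keep it there: the lever springs back if let go, so finish while still holding the rod against it at the fourth click. The fixture is live, so the gripper and arm must never touch it, only the rod may, and keep its lower end up off the base plate; never go on to a fifth click, which would crush the board, and leave the marker standing in its well.

Things in the scene. Friction and masses are not known exactly. Their poses are not given: they have to be found in the camera images.
- rod: Insulating rod, loose, 60 g, upright in a well of the tool block: 170 mm long, round white shaft 14 mm across over the lower 110 mm, black square grip 20 x 20 x 60 mm on top. Origin: centre of its lower end, 10 mm above the table at the start (grip at heights 120 to 180 mm). z up the rod, x and y square to the grip's flats. It can turn in the well; 1.5 mm of play all round.
- holder: Grey plastic tool block fixed to the table, 56 mm (x) x 130 mm (y) x 75 mm tall, origin at the centre of its underside. Two upright round wells, 17 mm across and 65 mm deep, at y = -30 mm (the rod) and y = +30 mm (the marker).
- marker: Short marker pen, loose, 20 g, 15 mm across and 100 mm long with a black cap, upright in the other well of the tool block; its top is 110 mm above the table. Origin at its lower end. Not needed: leave it in its well.
- fixture: Contact-test fixture fixed to the table: aluminium base 160 (x) x 220 (y) x 20 mm, origin at the centre of its underside. Along its own axes: a press head (grey column and arm, clear plate over a green board, 140 mm tall) fills x -40 to 76, y -10 to 100 mm; a round steel turret with the ratchet lever, 92 mm tall, stands at x -20, y -60 mm.
- lever_pivot (a point): Point on the lever's upright turning axis, 72 mm above the table (mid-height of the lever bar), at x = -20, y = -60 mm of the fixture. Axes as the fixture's; it does not turn with the lever.
- lever_pad (a point): Where to push: on the bar's centre line, 95 mm from the turning axis, 72 mm above the table. x: outward along the bar; y: the way it advances. The steel bar is 12 mm thick, 20 mm tall (heights 62 to 82 mm), ends 120 mm from the axis; below it is only the flat base (top at 20 mm). At rest it points along the fixture's -x, turned 0.35 rad towards its +y.
- lever (a joint): Lever angle, rad: 0 at rest on its stop, growing anticlockwise from above, end stop 0.96. Click n seats at 0.16 n (15 mm apart at the pad): the fourth at 0.64. A spring returns it to 0 if let go: at the pad 2 N at rest, 2.9 N at 0.64. Clicks add a ripple of +-1.7 N: push is greatest a quarter of the way between seats, least at three quarters; the drop is the click.

How it is judged:
By the outcome, as a careful person would: the job done as asked, in the order asked, and still so for the second after the job is handed in, while the arm keeps its last pose, push and grip.
It also fails if it takes over 43 s, if anything falls off the work surface, if the arm or the gripper's body presses on something with over 40 N, if the wrist force passes 120 N, or if a joint passes its speed limit or range.

ROBOT

A 6-joint arm with a two-finger parallel gripper is mounted at the origin on the work surface. World frame = base frame: x ahead of the robot, y to its left, z up, the work surface at z = 0. Lengths are in m, angles in rad, forces in N, time in s.
With the tool pointing down it reaches from about 0.35 to 0.85 m from the base axis. Payload 8.1 kg.
Tool frame: the origin (TCP) lies at the very end of the fingers, on their centre line; the grasp point (between the pads) lies 19 mm behind it; z points along the fingers, y is the line along which they close (so a half turn about z gives the same grasp; the last joint's range is limited). The gripper opens to 93 mm and grips with 3 to 60 N. Pads are 15 mm wide; open, the fingers measure 128 mm over their backs; the gripper's body (75 mm by 188 mm) begins 65 mm behind the grasp point.
Start: joints at [-1.388, 0.13, 1.488, -0, 1.523, -0.085], TCP at [0.159, -0.579, 0.183] pointing down, gripper open.
Joint ranges: [-2.96, 2.96], [-0.89, 2.26], [0.02, 2.5], [-1.34, 4.48], [0, 2.73], [-2.66, 2.66]. Speed limits (rad/s): [2.39, 2.39, 2.79, 3.14, 3.14, 3.14].

INTERFACE

Orientations are given as a rotation vector (axis times angle).
In Python, from plant import robot gives the robot as it stands. The module is installed in compiled form; this text tells all that it offers.
- The arm moves only by the tool play_rows, never from a script. Its argument "increments" is text: rows parted by semicolons, each of 5 numbers parted by spaces: the shift along the tool's x, y, z in mm, then the turn about the tool's z in degrees, then the closure, from -1 (fully open) to 1 (shut). In form: dx dy dz yaw claw; .... A call has 1 to 20 rows; each row is the pose to reach, as a shift and turn from the pose commanded when the call began, along the tool's axes at that moment; what a row does not reach only later rows make up. A row lasts 1/10 s, in which the tool goes at most 50 mm and 8.59 degrees, less where a joint would pass 70% of its speed; a pose out of reach is approached as far as the arm can. A call with a gripper value outside its range is refused whole. The fingers move at their own pace and stop on an object; "force" is the grip in N (left out, the last holds). Time passes only in rows, so rows that repeat a pose let the fingers close. It gives the time, the measured TCP pose, the force, the opening and the grip force at its end, in the units of the state.
- robot.read_state(): the state, without advancing time (a new reading comes with each control period).
- robot.read_camera(name): name is "scene" or "top" or "wrist"; returns the picture (480x640x3 uint8, blue, green, red); there is no depth.
- robot.calibration(name): a dict with "vertical_fov" (degrees; the focal length in pixels is half the picture's height over the tangent of half this angle, whatever the lens; pixels are square), "cx", "cy" (the principal point, pixels), "D" ([k1, k2, p1, p2, k3] as OpenCV has them; the pictures are not rectified), "rvec" (rotation vector, rad) and "tvec" (3), from world to camera coordinates, as OpenCV has them. Camera axes: x right, y down, z forward; pixel columns grow to the right and rows downward; lengths in m; the calibration is good to about 2 mm. A picture is of the moment at which its call begins: read the wrist's pose just before it. calibration takes no time and is no camera call; for the wrist camera it gives the pose at the moment of the call.
- robot.close_job(): hands the job in; it is judged then, once.
Trained networks look in the newest picture that a camera, given by its name, has taken for a name from the list of things; names that differ only in an ending like _2 or _b are one class to them, and where a whole thing is asked for, a point or a joint stands for the part that bears it (a point fixed in the world has none). Each returns a list of dicts, best first, with "conf" (0 to 1); they miss things now and then, are a little off and sometimes report something else, mostly with a low value. They report only what shows in the picture. A call takes as long as a camera call.
- robot.recognise(camera, query): "centre" ([x, y, z] in m, in world coordinates, good to about 4 mm: the middle of the surface that is visible of it).
- robot.regions_of(camera, query): "pixels" (480x640 bool, what is visible of it).
- robot.landmark_of(camera, query): "centre" ([x, y, z] in m, in world coordinates, good to about 4 mm: a listed point, or the origin of a listed thing).
The state is a dict: "t": time; "q": joint angles; "dq": joint speeds; "joint_torque": joint torques, N m; "tool_pos": TCP position; "orientation": TCP orientation; "force": force on the tool from outside, world axes, zero at the start; "wrist_torque": the same for the moment, N m; "opening": finger opening in m; "gripper_force": force on a finger pad.
Only numpy, scipy, OpenCV 4.12 (cv2) and the standard library are available. Lean on these libraries where they do the work, as an engineer would, in place of code of your own. Each camera call takes 0.05 s, during which the arm holds its last target. There are 200 camera calls.

## Working session

There is one attempt and no reset: what is moved stays moved. The work goes in short steps, Python scripts to look and compute and a tool call to move; the robot and the scene stay as the last step left them, time stands still between calls to the robot, and variables do not carry over. Pictures are saved under pics/ and viewed, at most 10 in all, crops included, and the job is handed in when it is done.

Besides the shell and the picture viewer there is one more tool, called after "Emit:" as name(argument=value, ...) on one line, values as JSON. play_rows: Moves the arm, as the interface text tells. Its arguments: {"type":"object","properties":{"increments":{"type":"string"},"force":{"type":"number"}},"required":["increments"]}

```bash
mkdir -p pics
python3 - <<'E'
from plant import robot
import cv2
s=robot.read_state();print(s['t'],s['tool_pos'],s['orientation'],s['opening'],s['force'])
for c in('top','scene'):
    cv2.imwrite(f'pics/{c}0.png',robot.read_camera(c))
    for n in('rod','holder','marker','fixture','lever_pivot','lever_pad'):
        try: print(c,n,[(r['conf'],r['centre']) for r in robot.landmark_of(c,n)][:2])
        except Exception as e: print(n,e)
E
```

```text
0.0 [ 0.1586581  -0.57798129  0.18159671] [-3.11165727e+00 -4.19114730e-01  1.20107968e-04] 0.09315108857353396 [-0.56695925  0.06271091 -0.54404633]
top rod [(0.84, [0.5798, 0.1825, 0.01])]
top holder []
top marker [(0.43, [0.5895, 0.2365, 0.0101])]
top fixture [(0.74, [0.5976, -0.2064, 0.0008])]
top lever_pivot [(0.82, [0.5791, -0.266, 0.0726])]
top lever_pad [(0.96, [0.493, -0.2378, 0.0724])]
scene rod []
scene holder [(0.55, [0.5845, 0.2071, 0.0025])]
scene marker [(0.56, [0.5953, -0.2105, 0.0022])]
scene fixture [(0.73, [0.593, -0.2087, 0.0009])]
scene lever_pivot [(0.72, [0.5764, -0.2711, 0.0715])]
scene lever_pad [(0.96, [0.4871, -0.2397, 0.0714])]
```

View pics/top0.png

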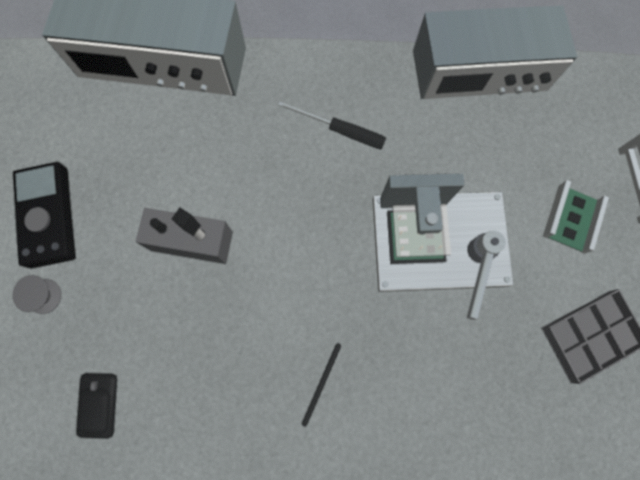

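View pics/scene0.png

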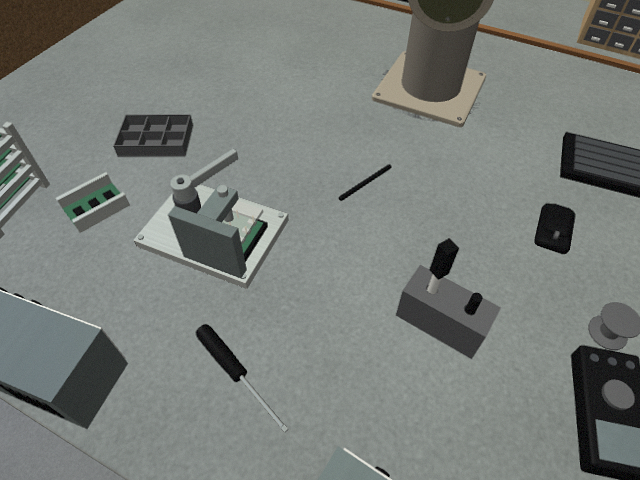

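The top picture shows the fixture on the right, with the turret at about (492,242) and the lever tip at (474,315). The tool block is on the left, with the rod's black grip turned at about (187,221) and the marker at (158,226). The scene picture agrees. I'll go above the rod now.

Emit:
play_rows(increments="150 -150 -120 0 -1; 607 -621 -120 0 -1; 607 -621 -120 0 -1; 607 -621 -120 0 -1; 607 -621 -120 0 -1; 607 -621 -120 0 -1; 607 -621 -120 0 -1; 607 -621 -120 0 -1; 607 -621 -120 0 -1; 607 -621 -120 0 -1; 607 -621 -120 0 -1; 607 -621 -120 0 -1; 607 -621 -120 0 -1; 607 -621 -120 0 -1; 607 -621 -120 0 -1; 607 -621 -120 0 -1; 607 -621 -120 0 -1; 607 -621 -120 0 -1; 607 -621 -120 0 -1; 607 -621 -120 0 -1", force=40)

```text
t: 2.7
tool_pos: [0.5797, 0.1813, 0.3021]
orientation: [3.113, 0.421, -0.001]
force: [0.1, -0.6, -0.1]
opening: 0.0931
gripper_force: 0.0
```

```bash
cat > h.py <<'E'
from plant import robot
import cv2, numpy as np
from scipy.spatial.transform import Rotation as R
def cam(c):
    k=robot.calibration(c);f=240/np.tan(np.radians(k['vertical_fov']/2))
    return np.array([[f,0,k['cx']],[0,f,k['cy']],[0,0,1.]]),np.array(k['D'],float),np.array(k['rvec'],float),np.array(k['tvec'],float)
def at_z(c,px,z,C=None):
    K,D,r,t=C or cam(c);u=cv2.undistortPoints(np.array(px,float).reshape(-1,1,2),K,D)[:,0]
    M=R.from_rotvec(r.ravel()).as_matrix();o=-M.T@t.ravel()
    d=np.c_[u,np.ones(len(u))]@M;return o+d*((z-o[2])/d[:,2])[:,None]
def proj(c,P,C=None):
    K,D,r,t=C or cam(c);return cv2.projectPoints(np.array(P,float).reshape(-1,3),r,t,K,D)[0][:,0]
E
python3 - <<'E'
from h import *
s=robot.read_state();T=R.from_rotvec(s['orientation']).as_matrix();print(s['t'],s['tool_pos'],T.round(3))
C=cam('wrist');im=robot.read_camera('wrist');cv2.imwrite('pics/w1.png',im)
print(C)
for n in('rod','holder','marker'):
    print(n,[(r['conf'],r['centre']) for r in robot.landmark_of('wrist',n)][:2])
r=robot.regions_of('wrist','rod')
if r:
    m=r[0]['pixels'].astype(np.uint8);print(m.sum(),cv2.minAreaRect(cv2.findNonZero(m)))
E
```

```text
2.7 [0.57974858 0.18127772 0.30214095] [[ 0.964  0.266 -0.001]
 [ 0.266 -0.964 -0.   ]
 [-0.001  0.    -1.   ]]
(array([[404.76846513,   0.        , 319.23128933],
       [  0.        , 404.76846513, 237.97442005],
       [  0.        ,   0.        ,   1.        ]]), array([0.02276867, 0.        , 0.        , 0.        , 0.        ]), array([-2.30775549,  1.75635953,  0.25581916]), array([0.01969176, 0.51477372, 0.67827764]))
rod [(0.59, [0.5815, 0.1806, 0.0093])]
holder [(0.84, [0.5853, 0.2048, 0.0013])]
marker [(0.72, [0.5868, 0.2398, 0.011])]
1055 ((322.0000305175781, 209.50001525878906), (37.47665786743164, 36.06244659423828), 45.0)
```

View pics/w1.png

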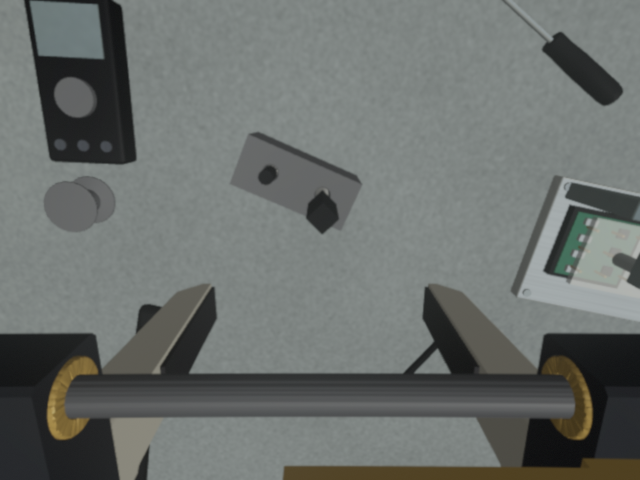

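The wrist picture shows the grip as a diamond at about (322,212), roughly 45° to the fingers, and the marker at (267,175). I'll fit a grip box to the dark silhouette.

Run:
```python
from h import *
from scipy.optimize import minimize
C=cam('wrist');im=cv2.imread('pics/w1.png');g=im.max(2)
x0,y0,x1,y1=290,178,360,245
S=8
m=cv2.resize(g[y0:y1,x0:x1],None,fx=S,fy=S,interpolation=cv2.INTER_CUBIC)
print(g[205:220:4,300:345:4])
mask=(m<65).astype(np.uint8)
n,l,st,_=cv2.connectedComponentsWithStats(mask);k=1+st[1:,4].argmax();mask=(l==k).astype(np.uint8)
def sil(p):
    x,y,a=p;c=[(np.cos(a+b)*.01*2**.5+x,np.sin(a+b)*.01*2**.5+y,z) for b in np.pi/4+np.arange(4)*np.pi/2 for z in(.12,.18)]
    q=(proj('',c,C)-[x0,y0]+.5)*S-.5
    o=np.zeros_like(mask);cv2.fillConvexPoly(o,cv2.convexHull(q.astype(np.float32)).round().astype(np.int32),1);return o
f=lambda p:(sil(p)^mask).sum()/mask.sum()
best=[]
for a in np.radians(range(0,90,10)):
    r=minimize(lambda v:f((.58+v[0]/100,.181+v[1]/100,a+v[2])),[0,0,0],method='Nelder-Mead',options=dict(initial_simplex=[[0,0,0],[.5,0,0],[0,.5,0],[0,0,.15]]))
    best.append((r.fun,.58+r.x[0]/100,.181+r.x[1]/100,np.degrees(a+r.x[2])%90))
best.sort()
for b in best[:4]:print(b)
```

```text
[[103 103  54  35  35  40  43  38  39  74 103 103]
 [103 103  40  35  41  42  43  43  38  55 103 103]
 [111 102  37  41  43  43  43  42  43  44 103 102]
 [133 127  42  43  44  43  44  44  44  44 101 103]]
(np.float64(0.1100818418922565), np.float64(0.5812830243572619), np.float64(0.1772265359831398), np.float64(53.819488459179986))
(np.float64(0.1112689990107024), np.float64(0.5811527934006882), np.float64(0.17711486524706674), np.float64(51.307662121786684))
(np.float64(0.11243816890008095), np.float64(0.5816277424093024), np.float64(0.17713162109612318), np.float64(56.0690786199444))
(np.float64(0.11267200287795665), np.float64(0.5813534717117136), np.float64(0.17700046999204921), np.float64(54.53352209144848))
```

Run:
```python
from h import *
C=cam('wrist');im=cv2.imread('pics/w1.png')
x0,y0,S=280,170,7
big=cv2.resize(im[y0:y0+80,x0:x0+90],None,fx=S,fy=S,interpolation=cv2.INTER_CUBIC)
big=cv2.convertScaleAbs(big,alpha=2.2)
x,y,a=.5813,.1772,np.radians(53)
c=[(np.cos(a+b)*.01*2**.5+x,np.sin(a+b)*.01*2**.5+y,z) for z in(.12,.18) for b in np.pi/4+np.arange(4)*np.pi/2]
q=((proj('',c,C)-[x0,y0]+.5)*S).astype(np.int32)
cv2.polylines(big,[q[:4]],True,(0,0,255));cv2.polylines(big,[q[4:]],True,(0,255,0))
cv2.imwrite('pics/c1.png',big)
```

```text
(no output)
```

View pics/c1.png

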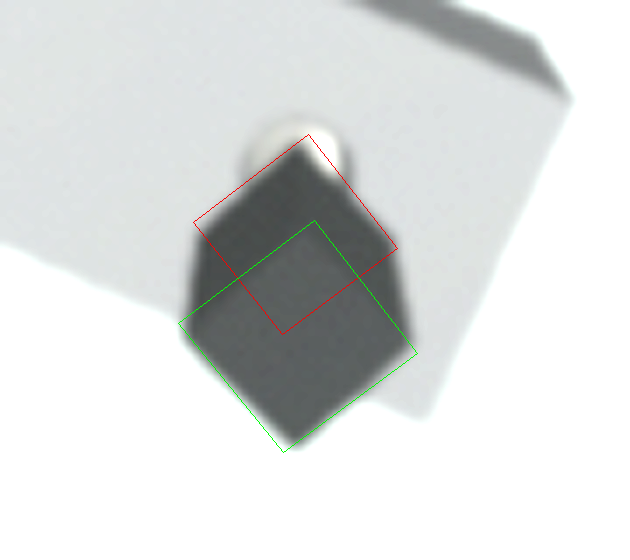

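Run:
```python
from h import *
C=cam('wrist')
q=np.array([[185,333],[293,446],[411,346]])/7+[280,170]-.5
P=at_z('',q,.18,C)[:,:2];print(P)
e1=P[1]-P[0];e2=P[2]-P[1]
print(np.linalg.norm(e1),np.linalg.norm(e2),np.degrees(np.arctan2(e1[1],e1[0]))%90,np.degrees(np.arctan2(e2[1],e2[0]))%90,(P[0]+P[2])/2)
q=np.array([[196,233],[297,143],[396,240]])/7+[280,170]-.5
P=at_z('',q,.12,C)[:,:2];e1=P[1]-P[0];e2=P[2]-P[1]
print(np.degrees(np.arctan2(e1[1],e1[0]))%90,np.degrees(np.arctan2(e2[1],e2[0]))%90,(P[0]+P[2])/2)
```

```text
[[0.57839364 0.19022556]
 [0.56843588 0.17432667]
 [0.58388629 0.16417884]]
0.01875984563610616 0.018484955577723585 57.94034687761868 56.7030922903083 [0.58113996 0.1772022 ]
57.24598194023797 60.72795502235131 [0.58116396 0.17707502]
```

The grip is centred at (0.581, 0.178) with its flats at 58°. I'll turn −42.6°, descend to a TCP height of 0.136, then close.

Emit:
play_rows(increments="1 3 20 -8.5 -1; 1 3 40 -17 -1; 1 3 55 -25.5 -1; 1 3 65 -34 -1; 1 3 70 -42.5 -1; 1 3 90 -42.5 -1; 1 3 115 -42.5 -1; 1 3 140 -42.5 -1; 1 3 158 -42.5 -1; 1 3 166 -42.5 -1; 1 3 166 -42.5 -1; 1 3 166 -42.5 0; 1 3 166 -42.5 1; 1 3 166 -42.5 1; 1 3 166 -42.5 1; 1 3 166 -42.5 1; 1 3 166 -42.5 1; 1 3 166 -42.5 1; 1 3 166 -42.5 1; 1 3 166 -42.5 1", force=55)

```text
t: 4.95
tool_pos: [0.5816, 0.1783, 0.1366]
orientation: [-2.75, -1.519, 0.0]
force: [0.8, -0.2, -0.8]
opening: 0.0257
gripper_force: 0.0
```

Emit:
play_rows(increments="0 0 0 0 1; 0 0 0 0 1; 0 0 0 0 1; 0 0 0 0 1; 0 0 0 0 1; 0 0 0 0 1")

```text
t: 5.55
tool_pos: [0.5816, 0.1782, 0.1366]
orientation: [-2.75, -1.519, 0.0]
force: [-0.6, 0.5, -0.7]
opening: 0.0188
gripper_force: 55.0
```

Run:
```python
from h import *
s=robot.read_state();print(s['t'],s['tool_pos'],s['q'],s['opening'],s['gripper_force'],s['force'])
print(R.from_rotvec(s['orientation']).as_matrix().round(3))
# lever line & fixture from top picture
robot.read_camera('top')
C=cam('top')
for n in('lever','fixture'):
    r=robot.regions_of('top',n);print(n,[(x['conf'],x['pixels'].sum()) for x in r][:2])
    if r:
        m=r[0]['pixels'].astype(np.uint8);np.save(f'{n}.npy',m)
        cs,_=cv2.findContours(m,0,2);c=max(cs,key=cv2.contourArea);b=cv2.boxPoints(cv2.minAreaRect(c));print(b.round(1));print(at_z('',b,.02 if n=='fixture' else .082,C).round(4))
for n in('lever_pivot','lever_pad','fixture'):print(n,[(r['conf'],r['centre']) for r in robot.landmark_of('top',n)][:1])
im=cv2.imread('pics/top0.png');big=cv2.resize(im[170:330,360:530],None,fx=3.5,fy=3.5,interpolation=cv2.INTER_CUBIC);cv2.imwrite('pics/c2.png',big)
```

```text
5.55 [0.58155209 0.17822962 0.13659585] [2.13106909e-01 1.77113401e-01 1.52100849e+00 2.37070679e-06
 1.44356227e+00 7.74347343e-01] 0.018767058986694903 54.95546579360962 [-0.61810408  0.52048837 -0.65329653]
[[ 0.532  0.847 -0.   ]
 [ 0.847 -0.532 -0.   ]
 [-0.    -0.    -1.   ]]
lever [(0.56, np.int64(1265))]
[[449.6 310.4]
 [482.9 225.5]
 [508.8 235.6]
 [475.6 320.6]]
[[ 0.474  -0.1992  0.082 ]
 [ 0.6045 -0.255   0.082 ]
 [ 0.5896 -0.2949  0.082 ]
 [ 0.4598 -0.2375  0.082 ]]
fixture [(0.73, np.int64(14517))]
[[370.5 176.2]
 [505.  168. ]
 [514.  316.6]
 [379.5 324.7]]
[[ 0.7014 -0.0888  0.02  ]
 [ 0.7238 -0.3211  0.02  ]
 [ 0.471  -0.321   0.02  ]
 [ 0.4542 -0.1035  0.02  ]]
lever_pivot [(0.57, [0.5769, -0.2689, 0.0737])]
lever_pad [(0.66, [0.4881, -0.2411, 0.0733])]
fixture [(0.57, [0.5941, -0.2069, 0.0001])]
```

View pics/c2.png

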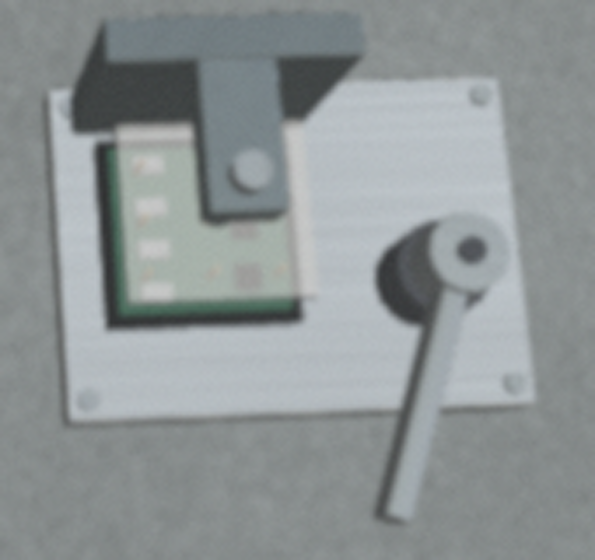

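The crop shows the base corners at (50,92), (497,80), (535,403) and (70,423), the hub at (472,250), and the bar's end at (395,518).

Run:
```python
from h import *
C=cam('top');f=lambda q,z:at_z('',np.array(q)/3.5+[359.5,169.5],z,C)[:,:2]
P=f([[50,92],[497,80],[535,403],[70,423]],.02);print(P.round(4),P.mean(0))
y=P[0]-P[1]+P[3]-P[2];x=P[0]-P[3]+P[1]-P[2]
yaw=[np.degrees(np.arctan2(-y[0],y[1])),np.degrees(np.arctan2(x[1],x[0]))];print(yaw)
a=np.radians(np.mean(yaw));Rm=np.array([[np.cos(a),-np.sin(a)],[np.sin(a),np.cos(a)]])
print('pivot from base',P.mean(0)+Rm@[-.02,-.06],'hub',f([[472,250]],.092))
t=f([[378,516],[411,519]],.082);print('tip',t,t.mean(0))
L=f([[452,290],[389,512],[466,295],[411,517]],.082)
print([np.degrees(np.arctan2(*(L[i+1]-L[i])[::-1])) for i in(0,2)],160+np.degrees(a))
```

```text
[[ 0.6669 -0.0943]
 [ 0.6796 -0.312 ]
 [ 0.5226 -0.321 ]
 [ 0.5087 -0.1034]] [ 0.59447446 -0.20768132]
[np.float64(3.4967353794680798), np.float64(3.3023979769037575)]
pivot from base [ 0.57806758 -0.26876171] hub [[ 0.57840577 -0.26801246]]
tip [[ 0.4649589  -0.22561104]
 [ 0.46394342 -0.23969543]] [ 0.46445116 -0.23265324]
[np.float64(161.81406632831911), np.float64(163.56900073210863)] 163.39956667818592
```

Everything agrees: the pivot is at (0.578,−0.2685) and the lever rests at 163.4°. Next I'll lift, carry over and turn so the closing axis lies along the push.

Emit:
play_rows(increments="0 0 -10 0 1; 0 0 -30 0 1; 0 0 -55 0 1; 0 0 -80 0 1; 0 0 -105 0 1; 0 0 -125 0 1; -20 7 -140 5 1; -55 20 -140 12 1; -95 34 -140 20 1; -140 51 -140 28 1; -185 67 -140 36 1; -230 83 -140 44 1; -275 99 -140 52 1; -315 114 -140 58 1; -345 125 -140 58 1; -358 130 -140 58 1; -364 132 -140 58 1; -364 132 -140 58 1; -364 132 -140 58 1")

```text
t: 7.75
tool_pos: [0.5, -0.199, 0.2768]
orientation: [-3.141, 0.002, -0.0]
force: [0.0, 0.2, -0.4]
opening: 0.0193
gripper_force: 55.0
```

Run:
```python
from h import *
s=robot.read_state();print(s['t'],s['tool_pos'],s['q'],s['opening'],s['gripper_force'],s['force'])
print(R.from_rotvec(s['orientation']).as_matrix().round(3))
im=robot.read_camera('wrist');cv2.imwrite('pics/w2.png',im)
for c in('scene','top'):
    if c!='wrist': i2=robot.read_camera(c);cv2.imwrite(f'pics/{c}2.png',i2)
    for n in('rod','lever_pad'): print(c,n,[(r['conf'],r['centre']) for r in robot.landmark_of(c,n)][:1])
w=cv2.resize(im,(400,300));a=i2[170:380,330:610];s2=cv2.imread('pics/scene2.png')[100:400,60:460]
cv2.imwrite('pics/m2.png',np.vstack([np.hstack([w,s2]),np.hstack([cv2.resize(a,(400,300)),w*0])]))
```

```text
7.75 [ 0.50003828 -0.19896662  0.27682771] [-4.74378474e-01 -5.72576178e-02  1.51057226e+00  5.21698961e-04
  1.68821956e+00  1.09791424e+00] 0.01930302138726001 54.95348811149597 [ 0.04356032  0.22133072 -0.38042289]
[[ 1.    -0.001  0.   ]
 [-0.001 -1.     0.   ]
 [ 0.    -0.    -1.   ]]
scene rod [(0.95, [0.506, -0.1949, 0.1479])]
scene lever_pad [(0.73, [0.5039, -0.1943, 0.1497])]
top rod [(0.54, [0.499, -0.1935, 0.1469])]
top lever_pad []
```

View pics/m2.png

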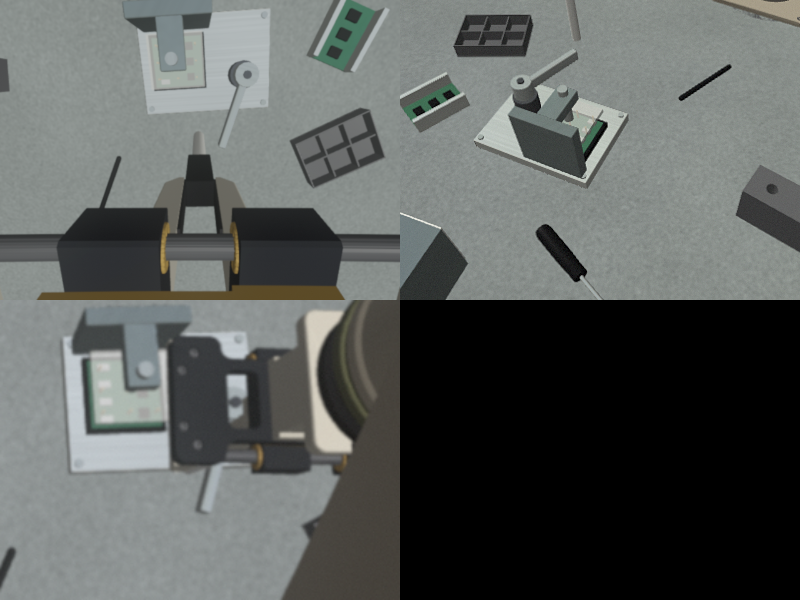

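The montage shows the rod upright in the fingers and the lever untouched. I'll descend and go to about 8 mm short of contact.

Emit:
play_rows(increments="0 0 20 0 1; 0 0 50 0 1; 0 0 80 0 1; 0 0 98 0 1; 0 0 105 0 1; -4 6 105 0 1; -8 14 105 0 1; -9 20 105 0 1; -9 22 105 0 1; -9 22 105 0 1; -9 22 105 0 1")

```text
t: 9.2
tool_pos: [0.4907, -0.2223, 0.172]
orientation: [3.141, -0.005, 0.001]
force: [-0.1, 0.1, -0.7]
opening: 0.019
gripper_force: 55.0
```

```bash
cat >> h.py <<'E'
def look(name):
    s=robot.read_state();print(s['t'],s['tool_pos'].round(4),s['force'].round(2),s['wrist_torque'].round(3),s['opening'])
    C=cam('wrist');im=robot.read_camera('wrist');cv2.imwrite(f'pics/{name}.png',im)
    o=im.copy();p=np.array([.578,-.2685,.082])
    for th in (0,.16,.32,.48,.64,.8):
        a=np.radians(163.37)+th;u=np.array([np.cos(a),np.sin(a),0])
        q=proj('',[p+.03*u,p+.12*u],C).round().astype(int);cv2.line(o,tuple(map(int,q[0])),tuple(map(int,q[1])),(0,0,255) if th!=.64 else (255,0,0),1)
    cv2.imwrite(f'pics/{name}o.png',o)
E
python3 -c "
from h import *
look('w3')"
```

```text
9.2 [ 0.4907 -0.2223  0.172 ] [-0.11  0.07 -0.68] [ 0.012  0.012 -0.039] 0.018982624238215562
```

View pics/w3o.png

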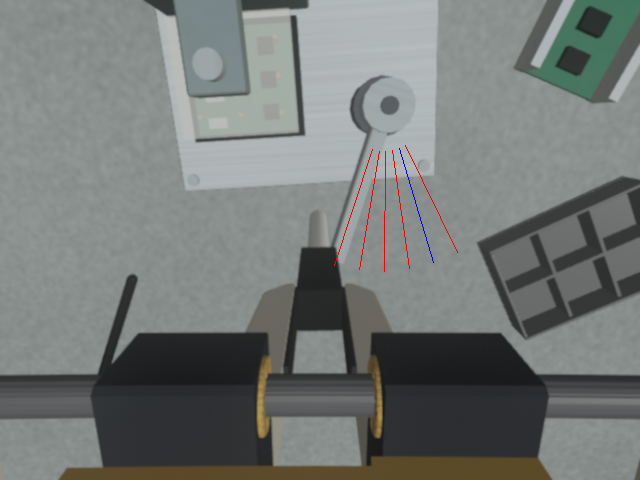

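The overlay at rest lies on the bar and the rod is just left of it. I'll push gently to about the third seat first.

Emit:
play_rows(increments="-1 4 0 0 1; -2 8 0 0 1; -4 12 0 0 1; -5 16 0 0 1; -6 20 0 0 1; -6 24 0 0 1; -7 28 0 0 1; -7 32 0 0 1; -7 36 0 0 1; -8 40 0 0 1; -8 44 0 0 1; -8 48 0 0 1; -8 51 0 0 1; -8 51 0 0 1; -8 51 0 0 1")

```text
t: 10.75
tool_pos: [0.4824, -0.2735, 0.1716]
orientation: [3.141, -0.005, 0.0]
force: [-1.0, 0.8, -0.7]
opening: 0.0193
gripper_force: 55.0
```

```bash
python3 -c "
from h import *
look('w4')"
```

```text
10.75 [ 0.4824 -0.2735  0.1716] [-1.01  0.85 -0.74] [ 0.297 -0.049 -0.001] 0.019258955488783702
```

View pics/w4o.png

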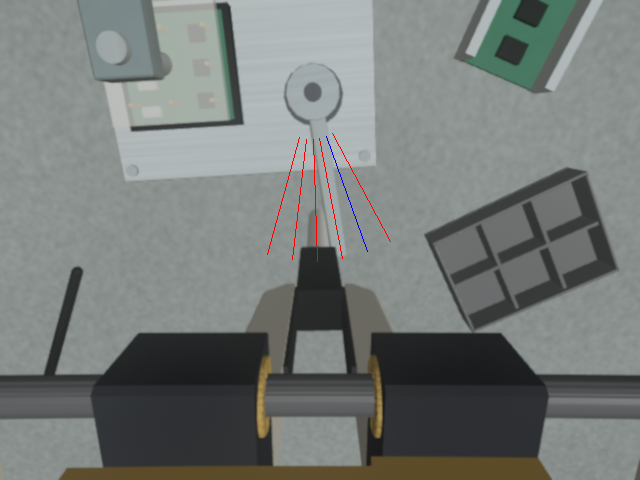

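```bash
cat >> h.py <<'E'
def bar(im,C,piv=(.578,-.2685)):
    g=cv2.GaussianBlur(cv2.cvtColor(im,cv2.COLOR_BGR2GRAY).astype(np.float32),(0,0),1)
    gx,gy=cv2.Sobel(g,5,1,0),cv2.Sobel(g,5,0,1);out={}
    r=np.linspace(.035,.115,120);th=np.arange(-.1,.9,.004)
    for side in(1,-1):
        sc=[]
        for h in th:
            a=np.radians(163.37)+h;u=np.array([np.cos(a),np.sin(a),0]);t=np.array([-u[1],u[0],0])
            P=np.array([*piv,.082])+r[:,None]*u+.006*side*t;q=proj('',P,C).astype(np.float32)
            d=q[-1]-q[0];n=np.array([-d[1],d[0]])/np.linalg.norm(d)
            s=lambda G:cv2.remap(G,q[:,:1],q[:,1:],1).ravel()
            v=s(gx)*n[0]+s(gy)*n[1];sc.append(v[:60 if side<0 else 110].mean())
        sc=np.abs(sc);k=np.argsort(-sc)[:1]
        pk=[i for i in range(1,len(th)-1) if sc[i]>sc[i-1] and sc[i]>=sc[i+1]];pk.sort(key=lambda i:-sc[i])
        out[side]=[(round(th[i],3),round(float(sc[i]),1)) for i in pk[:3]]
    return out
E
python3 - <<'E'
from h import *
C=cam('wrist');s=robot.read_state();M=R.from_rotvec(C[2].ravel()).as_matrix()
print('w4',bar(cv2.imread('pics/w4.png'),C))
d=np.array([.4907,-.2223,.172])-[.4824,-.2735,.1716]
C3=(C[0],C[1],C[2],C[3].ravel()-M@d)
print('w3',bar(cv2.imread('pics/w3.png'),C3))
F=[]
for i in range(6):
    robot.read_camera('top');s=robot.read_state();F.append(np.r_[s['force'],s['wrist_torque']])
F=np.array(F);print(F.mean(0).round(2),F.std(0).round(2))
im=cv2.imread('pics/w4.png');cv2.imwrite('pics/c4.png',cv2.resize(im[60:280,220:440],None,fx=2.7,fy=2.7,interpolation=cv2.INTER_CUBIC))
E
```

```text
w4 {1: [(np.float64(0.188), 34.9), (np.float64(0.46), 33.6), (np.float64(0.288), 26.9)], -1: [(np.float64(0.46), 47.8), (np.float64(0.504), 43.6), (np.float64(0.644), 16.6)]}
w3 {1: [(np.float64(0.0), 33.8), (np.float64(0.788), 5.3), (np.float64(0.688), 4.2)], -1: [(np.float64(-0.028), 140.2), (np.float64(0.024), 125.0), (np.float64(0.188), 17.0)]}
[ 0.31  0.63 -0.33  0.31 -0.04  0.  ] [0.83 0.53 0.54 0.02 0.01 0.01]
```

View pics/c4.png

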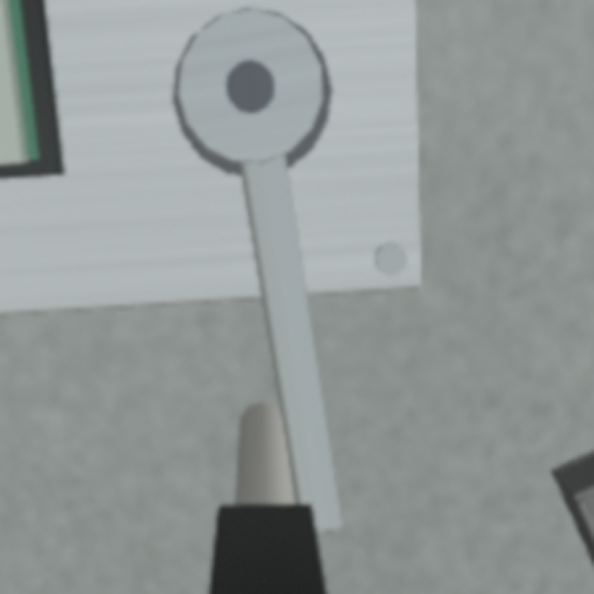

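The crop shows the rod against the bar's trailing side. The edge fit gives the lever angle as about 0.46 (0.00 in the rest picture). I'll go on towards the fourth click in small steps.

Emit:
play_rows(increments="0 3 0 0 1; 1 6 0 0 1; 1 9 0 0 1; 1 9 0 0 1")

```text
t: 11.5
tool_pos: [0.4834, -0.2821, 0.1716]
orientation: [-3.141, 0.005, 0.0]
force: [0.8, 4.1, 1.0]
opening: 0.0194
gripper_force: 55.3
```

```bash
cat >> h.py <<'E'
def check(n):
    C=cam('wrist');im=robot.read_camera('wrist');cv2.imwrite(f'pics/{n}.png',im);print(bar(im,C))
    F=[]
    for i in range(4):
        robot.read_camera('top');s=robot.read_state();F.append(np.r_[s['force'],s['wrist_torque']])
    print(s['t'],s['tool_pos'].round(4),np.mean(F,0).round(2))
E
python3 -c "
from h import *
check('w5')"
```

```text
{1: [(np.float64(0.528), 35.8), (np.float64(0.256), 35.5), (np.float64(0.36), 27.8)], -1: [(np.float64(0.528), 45.5), (np.float64(0.572), 38.9), (np.float64(0.716), 14.8)]}
11.75 [ 0.4834 -0.2819  0.1716] [ 0.22  4.63  1.38  1.39 -0.05  0.03]
```

Emit:
play_rows(increments="0 3 0 0 1; 1 6 0 0 1; 1 8 0 0 1; 1 8 0 0 1; 1 8 0 0 1")

```text
t: 12.25
tool_pos: [0.4843, -0.2904, 0.1716]
orientation: [3.141, -0.005, 0.0]
force: [0.7, 1.6, -0.0]
opening: 0.0189
gripper_force: 55.1
```

```bash
python3 -c "
from h import *
check('w6')"
```

```text
{1: [(np.float64(0.636), 39.6), (np.float64(0.472), 26.1), (np.float64(0.36), 25.2)], -1: [(np.float64(0.636), 46.9), (np.float64(0.684), 36.0), (np.float64(0.82), 15.8)]}
12.5 [ 0.4844 -0.2901  0.1716] [ 0.33  1.94 -0.02  0.61 -0.12  0.  ]
```

Emit:
play_rows(increments="0 1 0 0 1; 0 1.5 0 0 1; 0 1.5 0 0 1; 0 1.5 0 0 1; 0 1.5 0 0 1")

```text
t: 13.0
tool_pos: [0.4844, -0.2916, 0.1716]
orientation: [-3.141, 0.004, -0.0]
force: [0.7, 2.4, -0.3]
opening: 0.019
gripper_force: 55.1
```

```bash
python3 -c "
from h import *
check('w7')
for c in('scene',):
    im=robot.read_camera(c);cv2.imwrite('pics/s7.png',im[80:380,100:500])
print([(r['conf'],r['centre']) for r in robot.landmark_of('scene','marker')][:2],[(r['conf'],r['centre']) for r in robot.landmark_of('scene','rod')][:1])"
```

```text
{1: [(np.float64(0.644), 40.5), (np.float64(0.48), 26.4), (np.float64(0.54), 24.3)], -1: [(np.float64(0.648), 46.2), (np.float64(0.692), 35.2), (np.float64(0.828), 16.0)]}
13.25 [ 0.4844 -0.2916  0.1716] [ 0.59  2.8   0.48  0.84 -0.16  0.01]
[] [(0.79, [0.4901, -0.2891, 0.0487])]
```

View pics/s7.png

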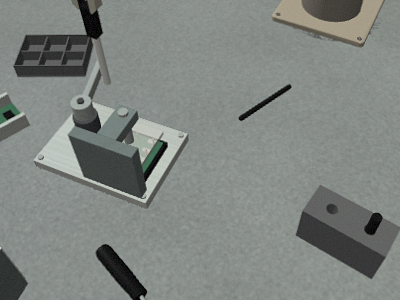

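The picture shows the marker standing in its well and the rod holding the lever. The lever angle is about 0.645 and the push is 2.8 N, which is what the fourth seat should give. The rod's end is at about 45 mm, clear of the base. I'm handing in.

```bash
python3 -c "
from plant import robot
print(robot.close_job())"
```

```text
the job is handed in; nothing more can be done
None
```

The job is handed in: the rod is out of the block and still holding the lever at the fourth click (about 0.645 rad, 2.8 N). The fifth click was not reached, only the rod touched the fixture, and the marker is still standing in its well. It took about 13.3 s, and the hand-in gave no verdict.

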